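# Pack the reception box, unlock its lid stay and shut it

### The job

Pack the reception box for the night: stand the stapler on its base in the bay at the end that carries the lid's folding stay, and lay the steel key fob in the other bay. Then lift the stay's knee by its bar past centre to unlock it, and lower the lid gently until it is fully shut. Leave the paperweight, badge clip, pen cup, tape dispenser and bell where they are.

Things in the scene. Friction and masses are not known exactly. Their poses are not given: they have to be found in the camera images.
- box: Open aluminium box fixed to the ledge: 200 (its x) x 150 (y) x 75 mm high, walls and floor 5 mm. Origin: centre of underside, z up. A divider 4 mm thick, top 40 mm above the ledge, at x = 0 makes two bays 93 (x) x 140 (y) mm, centred at x = +49 and -49 mm; the stay-end bay is the +x one. The lid stands open along the +y side; the stay is outside the +x end.
- lid_hinge (a point): Middle of the lid's hinge line, which runs along the box's x, at box y = 75, z = 79 mm. The lid is 200 mm along the hinge (x from -100 to 100), 152 mm from hinge to free edge and 8 mm thick, its mid-plane through the hinge line. Its outer face (away from the box when open, on top when shut) is bare and can be pushed.
- lid_panel (a joint): Lid turn: 0 as found, propped upright, 90 degrees above shut; grows as it closes; 1.571 rad = fully shut, level. Opens at most 0.08 rad further. A stiff friction hinge (0.45 N m) keeps it where it is left; 2 to 6 N near the free edge moves it, but only once the stay is unlocked: a locked stay does not yield to pushing on the lid.
- lid_edge (a point): Middle of the lid's free edge, 152 mm from the hinge line, mid-thickness.
- knee (a joint): Bend of the stay's knee. 0 as found: locked, sagging 12 degrees below straight on its stop. Grows as the knee is lifted: 0.21 rad is straight (dead centre), beyond that it is unlocked and folds upward. Just past centre it may sag back; lifted to 0.5 rad or more it stays when let go. About 2.7 rad with the lid shut: the knee then stands some 60 mm above the rim beside the box's +x end.
- knee_bar (a point): Grip point on the knee's bar: round steel, 14 mm thick, on the knee pin, standing out along the box's x from x = 115 to 187 mm. This point is on its axis at box x = 160 mm, at first y = 16, z = 100 mm. Pinch it from above, across its axis, and lift it 25 to 40 mm along its circle (see stay_pivot): up and towards the box's -y; the lid follows a little.
- stay_pivot (a point): Axis of the stay's lower pivot on the box's +x end, parallel to the box's x, at box x = 113, y = -55, z = 50 mm. The knee bar moves on a circle of 87 mm radius about this axis.
- stapler: Chrome desk stapler, 120 mm long (its x) by 34 mm wide (y) by 58 mm high, 0.2 to 0.33 kg, standing on its flat base. Origin: centre of its underside, z up. Its upper arm, 26 mm wide, 34 to 58 mm above the base, can be pinched across y at mid-length.
- fob: Heavy steel key fob lying flat: a bar 88 x 30 x 20 mm with a flat wire ring at one end, 120 mm long overall (its x), 0.22 to 0.37 kg. Origin: on the underside, mid overall length, z up; the bar runs from x = -60 to +28 mm, the ring is at +x. Pinch the bar across y at about x = -16 mm (its balance point).
- paperweight: Glass dome paperweight, 78 mm across, 44 mm high; a bystander. Origin: centre of its underside.
- badge: Plastic visitor badge clip lying flat, about 103 x 58 x 12 mm; a bystander. Origin: centre of the card part's underside.
- pencup: Round dark steel pen cup, 76 mm across, 90 mm high, pens to 140 mm; a bystander. Origin: centre of its underside.
- tape: Black tape dispenser, 130 x 50 x 75 mm; a bystander. Origin: centre of its underside.
- bell: Steel counter bell, 84 mm across, 50 mm high; a bystander. Origin: centre of its underside.
Things that resemble listed ones, but are neither listed nor needed, are in the scene too. What is shaped like the fob but black or brown is not meant.

How it is judged:
On the way, in this order (a step that is already met when the one before it is completed fails the run):
1. stapler standing in the stay-end bay and fob in the other bay, both let go, the lid still propped open (x of stapler in the frame of box between 0.01 and 0.095 m and y of stapler in the frame of box between -0.07 and 0.07 m and z of each of stapler, fob in the frame of box below 0.02 m and x of fob in the frame of box between -0.095 and -0.01 m and y of fob in the frame of box between -0.07 and 0.07 m and angle between stapler's own z axis and vertical below 0.2 rad and contact force between the fingers and stapler below 0.2 N and contact force between the fingers and fob below 0.2 N and value of joint each of lid_panel, knee below 0.15 rad), for 0.2 s.
2. the stay's knee lifted past centre (unlocked) (value of joint knee above 0.35 rad), for 0.2 s.
At the end, for the whole second after the job is handed in: The lid is shut to within 0.05 rad (about 7 mm at its free edge) and still; the stapler stands on its base (within 0.2 rad of upright) on the floor of the stay-end bay and the fob lies on the floor of the other bay, both at rest (x of stapler in the frame of box between 0.01 and 0.095 m and y of stapler in the frame of box between -0.07 and 0.07 m and z of each of stapler, fob in the frame of box below 0.02 m and x of fob in the frame of box between -0.095 and -0.01 m and y of fob in the frame of box between -0.07 and 0.07 m and angle between stapler's own z axis and vertical below 0.2 rad and value of joint lid_panel above 1.521 rad and velocity of joint lid_panel below 0.05 rad/s and linear speed of each of stapler, fob below 0.02 m/s); the robot touches nothing.
It fails at once if the paperweight, badge clip, pen cup, tape dispenser or bell is moved more than 30 mm (distance of any of paperweight, badge, pencup, tape, bell from where it was at the start of the episode above 0.03 m).
It fails at once if the lid is slammed: it closes faster than 4 rad/s (0.6 m/s at its edge) (velocity of joint lid_panel above 4 rad/s).
It also fails if it takes over 72 s, if anything falls off the work surface, if the arm or the gripper's body presses on something with over 40 N, if the wrist force passes 120 N, or if a joint passes its speed limit or range.

### The arm

A 6-joint arm with a two-finger parallel gripper is mounted at the origin on the work surface. World frame = base frame: x ahead of the robot, y to its left, z up, the work surface at z = 0. Lengths are in m, angles in rad, forces in N, time in s.
With the tool pointing down it reaches from about 0.375 to 0.975 m from the base axis. Payload 3.8 kg.
Tool frame: the origin (TCP) lies on the mounting face of the last link; the fingertips stand 173 mm ahead of it and the grasp point (between the pads) lies 155 mm ahead of it; z points along the fingers, y is the direction in which the jaws open and shut (so a half turn about z gives the same grasp; the last joint's range is limited). The gripper opens to 85 mm and grips with 20 to 120 N. Pads are 22 mm wide; open, the fingers measure 114 mm over their backs; the gripper's body (76 mm by 85 mm) begins 54 mm behind the grasp point. The pads swing forward as they close: fully open they stand 13 mm farther back than shut.
Start: joints at [-1.342, 0.264, 1.604, -0, 1.274, -0.037], TCP at [0.177, -0.651, 0.405] pointing down, gripper open.
Joint ranges: [-2.63, 2.63], [-0.94, 2.18], [0.31, 2.57], [-1.31, 4.45], [0, 2.66], [-2.55, 2.55]. Speed limits (rad/s): [2.57, 2.57, 3.14, 3.14, 3.14, 3.14].

### API

Orientations are given as a rotation vector (axis times angle).
In Python, from workcell import bot gives the robot as it stands.
- The arm moves only by the shell command python3 -m jog 'ROWS' [FORCE]. ROWS is JSON, a list that holds one entry, the list of rows, each a list of 7 numbers: the closure, from 0 (fully open) to 1 (shut), then the shift along the tool's x, y, z in cm, then the turn, a rotation vector about the tool's x, y, z in rad. A call has 1 to 12 rows; each row is the pose to reach, as a shift and turn from the pose commanded when the call began, along the tool's axes at that moment; what a row does not reach only later rows make up. A row lasts 1/8 s, in which the tool goes at most 62.5 mm and 10.7 degrees, less where a joint would pass 70% of its speed; a pose out of reach is approached as far as the arm can. A call with a gripper value outside its range is refused whole. The fingers move at their own pace and stop on an object; FORCE is the grip in N (left out, the last holds). Time passes only in rows, so rows that repeat a pose let the fingers close. It gives the time, the measured TCP pose, the force and the opening at its end, in the units of the state.
- bot.read_state(): the state, without advancing time (a new reading comes with each control period).
- bot.read_camera(name): name is "scene" or "top"; returns the picture (400x640x3 uint8, red, green, blue); there is no depth.
- bot.camera_model(name): a dict with "intrinsics" (3x3 intrinsics, pixels), "rvec" (rotation vector, rad) and "tvec" (3), from world to camera coordinates, as OpenCV has them. Camera axes: x right, y down, z forward; pixel columns grow to the right and rows downward; lengths in m; the calibration is good to about 2 mm. A picture is of the moment at which its call begins. camera_model takes no time and is no camera call.
- bot.finish_job(): hands the job in, once; it reports no verdict.
The state is a dict: "time": time; "q": joint angles; "joint_vel": joint speeds; "joint_torque": joint torques, N m; "tool_pos": TCP position; "tcp_rot": TCP orientation; "wrist_force": force on the tool from outside, world axes, zero at the start; "torque": the same for the moment, N m; "width": opening from 0.0 (shut) to 1.0 (fully open).
Only numpy, scipy, OpenCV 4.12 (cv2) and the standard library are available. Lean on these libraries where they do the work, as an engineer would, in place of code of your own. Each camera call takes 0.05 s, during which the arm holds its last target.

## Working session

There is one attempt and no reset: what is moved stays moved. The work goes in short steps, Python scripts to look and compute and a shell command to move; the robot and the scene stay as the last step left them, time stands still between calls to the robot, and variables do not carry over. Pictures are saved under pics/ and viewed, and the job is handed in when it is done.

```bash
mkdir -p pics; ls; python3 - <<'E'
from workcell import bot
import cv2
for n in("scene","top"):
    im=bot.read_camera(n); cv2.imwrite(f"pics/{n}0.png",cv2.cvtColor(im,cv2.COLOR_RGB2BGR))
    m=bot.camera_model(n); print(n,m)
print(bot.read_state())
E
```

```text
pics
scene {'intrinsics': array([[373.91488181,   0.        , 317.20268728],
       [  0.        , 373.91488181, 195.19913235],
       [  0.        ,   0.        ,   1.        ]]), 'rvec': array([ 2.09775838,  1.49886748, -0.49345266]), 'tvec': array([-0.20313345, -0.30639434,  1.42903216])}
top {'intrinsics': array([[444.17949685,   0.        , 314.43975439],
       [  0.        , 444.17949685, 198.03177946],
       [  0.        ,   0.        ,   1.        ]]), 'rvec': array([ 2.14809777, -2.12876515,  0.16599717]), 'tvec': array([0.02271602, 0.53418076, 1.19749002])}
{'time': 0.1, 'q': array([-1.34189069e+00,  2.64664997e-01,  1.60525038e+00, -2.35867234e-05,
        1.27374428e+00, -3.69306726e-02]), 'joint_vel': array([ 0.00050045, -0.00255738, -0.00329147,  0.00097712,  0.00081568,
       -0.00082943]), 'joint_torque': array([ 1.41072407e-03, -5.16706002e+01, -3.68590629e+01, -2.10631094e-05,
        6.27318703e-03, -2.95318739e-05]), 'tool_pos': array([ 0.17723469, -0.65098191,  0.40348783]), 'tcp_rot': array([-3.11184320e+00, -4.16084612e-01,  3.46204501e-04]), 'wrist_force': array([ 1.20502308, -0.896588  , -0.35266925]), 'torque': array([ 0.00693282, -0.00324185,  0.0110007 ]), 'width': 1.0030292755443413}
```

View pics/scene0.png

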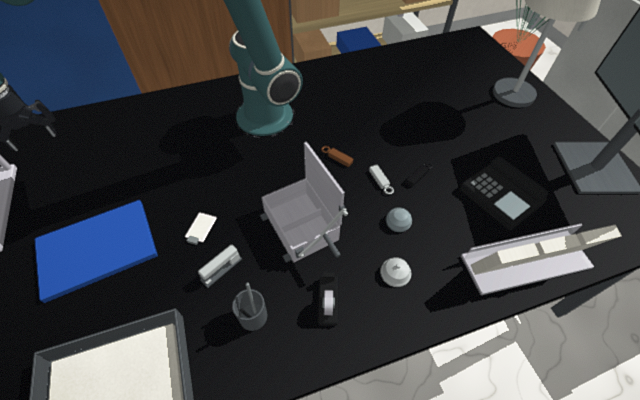

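View pics/top0.png

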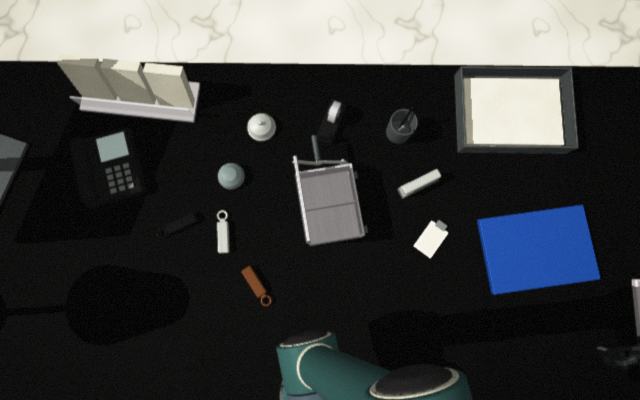

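The top view shows the box at (330,203) with the stay end pointing up (world +x) and the lid on the left. The stapler is at (420,183), the silver fob at (223,232), the tape at (333,120), the bell at (261,127), the paperweight at (231,176) and the badge at (431,239). Next I'll enlarge crops.

```bash
python3 - <<'E'
import cv2
t=cv2.imread("pics/top0.png"); s=cv2.imread("pics/scene0.png")
def crop(im,x0,y0,w,h,k,n): cv2.imwrite(n,cv2.resize(im[y0:y0+h,x0:x0+w],None,fx=k,fy=k,interpolation=cv2.INTER_CUBIC))
crop(t,285,120,100,140,4,"pics/tbox.png")   # 400x560
crop(t,390,160,60,50,10,"pics/tstap.png")
crop(t,200,200,50,60,10,"pics/tfob.png")
crop(s,250,130,110,140,4,"pics/sbox.png")
E
```

```text
(no output)
```

View pics/tbox.png

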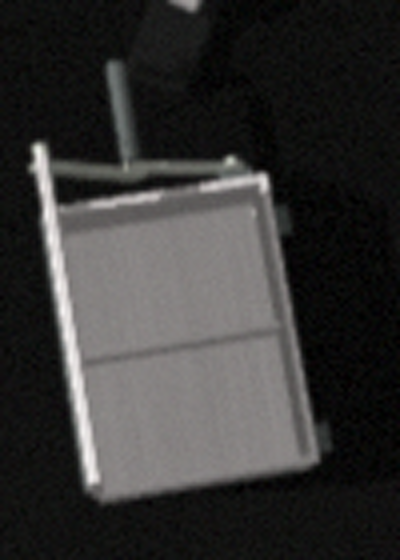

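View pics/tstap.png

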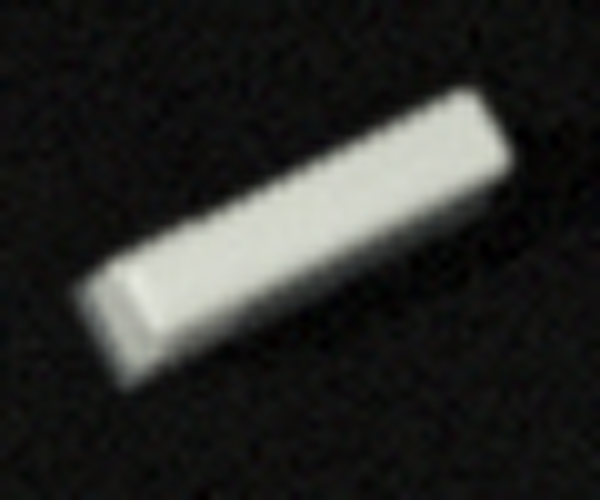

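View pics/tfob.png

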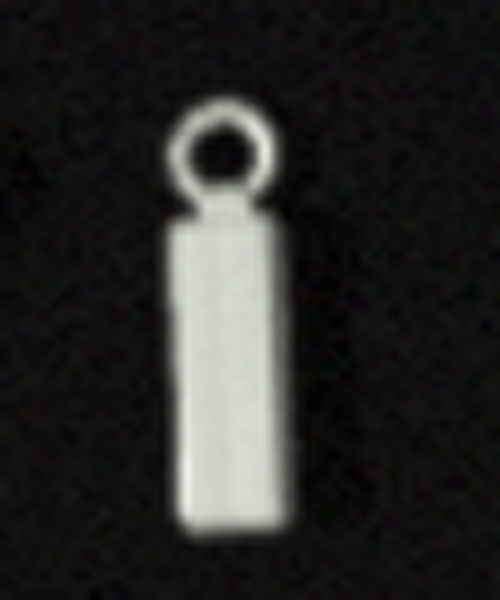

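View pics/sbox.png

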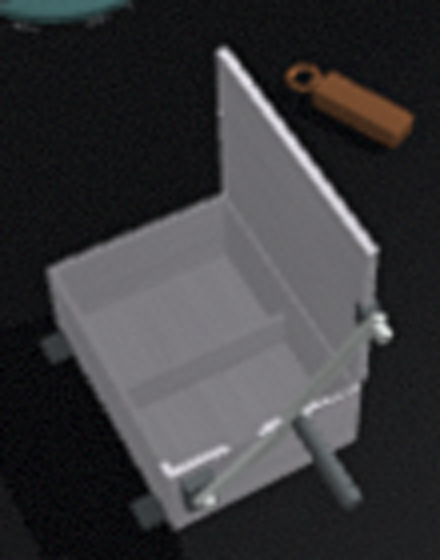

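```bash
cat > h.py <<'E'
import numpy as np, cv2
from workcell import bot
M={n:bot.camera_model(n) for n in("scene","top")}
def proj(n,P):
    m=M[n]; return cv2.projectPoints(np.array(P,float).reshape(-1,3),m["rvec"],m["tvec"],m["intrinsics"],None)[0].reshape(-1,2)
def unproj(n,uv,z):
    m=M[n];R=cv2.Rodrigues(m["rvec"])[0];C=-R.T@m["tvec"];d=R.T@np.linalg.solve(m["intrinsics"],[*uv,1]);return C+d*(z-C[2])/d[2]
def rp(p,pose):
    x,y,z,a=pose;c,s=np.cos(a),np.sin(a);p=np.array(p,float);return p@np.array([[c,s,0],[-s,c,0],[0,0,1]])+[x,y,z]
E
python3 - <<'E'
from h import *
from scipy.optimize import least_squares
f=lambda c,o:(o[0]+(c[0]+.5)/4-.5,o[1]+(c[1]+.5)/4-.5)
T=(285,120);S=(250,130)
obs=[("top",(100,-75,75),f((268,175),T)),("top",(-100,-75,75),f((322,460),T)),("top",(100,75,231),f((40,146),T)),("top",(-100,75,231),f((94,487),T)),("top",(187,16,105),f((115,63),T)),
("scene",(-100,-75,75),f((49,270),S)),("scene",(100,-75,75),f((165,472),S)),("scene",(-100,75,231),f((222,48),S)),("scene",(100,75,231),f((376,250),S)),("scene",(187,16,100),f((350,497),S))]
def r(p,full=False):
    return np.concatenate([proj(n,rp(np.array(P)/1000,p))[0]-uv for n,P,uv in obs])
s=least_squares(r,[.55,0,0,0],loss='soft_l1',x_scale=[.1,.1,.1,.1]);print(s.x);print(r(s.x).reshape(-1,2).round(1))
t=cv2.imread("pics/scene0.png")
def crop(im,x0,y0,w,h,k,n): cv2.imwrite(n,cv2.resize(im[y0:y0+h,x0:x0+w],None,fx=k,fy=k,interpolation=cv2.INTER_CUBIC))
crop(t,190,235,60,55,10,"pics/sstap.png"); crop(t,360,155,45,45,10,"pics/sfob.png")
E
```

```text
[ 0.51485227 -0.01623344  0.00158347  0.17208037]
[[-0.3 -0.2]
 [-0.7  0.5]
 [ 0.2  1.8]
 [ 0.1 -0.7]
 [ 0.1 -0.4]
 [-0.6 -1.2]
 [ 0.6  1. ]
 [-0.2 -0.8]
 [-0.9 -0.1]
 [ 0.6  1.3]]
```

View pics/sstap.png

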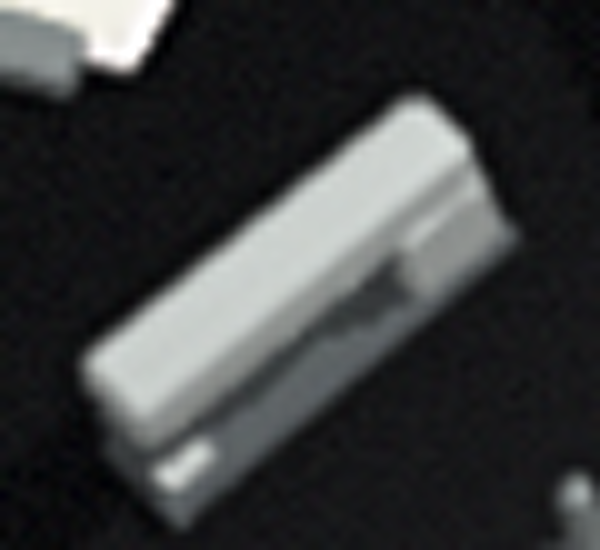

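View pics/sfob.png

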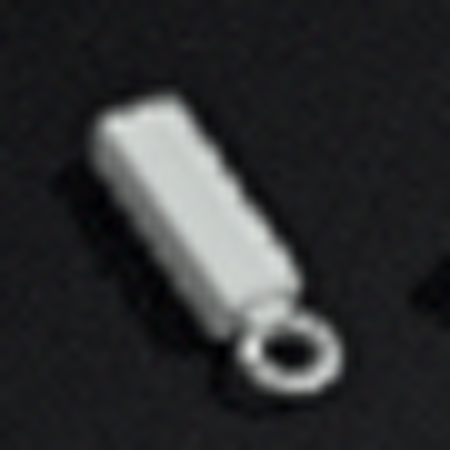

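```bash
python3 - <<'E'
from h import *
g=lambda c,o:(o[0]+(c[0]+.5)/10-.5,o[1]+(c[1]+.5)/10-.5)
def show(name,n,o,pts,z):
    P=np.array([unproj(n,g(c,o),z) for c in pts])[:,:2];print(name,n,(P*1000).round(0).tolist(),'mean',(P.mean(0)*1000).round(1));return P
def info(P): # order: A1,A2 (one end), B2,B1
    v=(P[2]+P[3])/2-(P[0]+P[1])/2;print(' axis',np.degrees(np.arctan2(v[1],v[0])),'len',np.linalg.norm(v),'w',np.linalg.norm(P[0]-P[1]))
info(show('stap','top',(390,160),[(120,265),(160,340),(515,160),(470,88)],.058))
print(show('stapbase','top',(390,160),[(75,290),(125,390)],.012))
info(show('stap','scene',(190,235),[(410,97),(468,150),(140,420),(82,365)],.058))
print(show('stapbase','scene',(190,235),[(180,530),(520,237)],.0))
info(show('fob','top',(200,200),[(180,532),(288,528),(275,215),(168,222)],.020))
show('ring','top',(200,200),[(222,150)],.01)
info(show('fob','scene',(360,155),[(180,95),(95,135),(225,310),(300,285)],.02))
show('ring','scene',(360,155),[(290,350)],.01)
E
```

```text
stap top [[567.0, -213.0], [546.0, -224.0], [598.0, -323.0], [618.0, -312.0]] mean [ 582.3 -267.9]
 axis -62.63899026831406 len 0.11152580043097865 w 0.023459638607442556
stapbase top [[568.0, -209.0], [539.0, -223.0]] mean [ 553.9 -215.9]
[[ 0.56837501 -0.20904818]
 [ 0.53946042 -0.22275371]]
stap scene [[549.0, -226.0], [570.0, -214.0], [621.0, -311.0], [600.0, -323.0]] mean [ 585.  -268.4]
 axis -62.334380795598 len 0.10933525606834213 w 0.024399641975695986
stapbase scene [[625.0, -315.0], [569.0, -209.0]] mean [ 597.  -261.8]
[[ 0.62545657 -0.31471662]
 [ 0.56861682 -0.20880278]]
fob top [[381.0, 296.0], [382.0, 266.0], [470.0, 273.0], [467.0, 303.0]] mean [424.9 284.8]
 axis 4.682395838590334 len 0.08743081050497443 w 0.03010352842612921
ring top [[489.0, 291.0]] mean [489.1 291.2]
fob scene [[383.0, 298.0], [390.0, 263.0], [471.0, 273.0], [470.0, 300.0]] mean [428.5 283.7]
 axis 4.286976182988128 len 0.08443403325155484 w 0.03482661080673752
ring scene [[486.0, 291.0]] mean [486.4 290.7]
```

```bash
cat >> h.py <<'E'
from scipy.spatial.transform import Rotation as Ro
BOX=(0.51485,-0.01623,0.0,0.1721)
def B(x,y,z): return rp(np.array([x,y,z])/1000,BOX)
def go(tcp,jawdeg,start=None):
    """start: commanded (pos,rotvec); default measured"""
    s=bot.read_state(); p,r=(s["tool_pos"],s["tcp_rot"]) if start is None else start
    R0=Ro.from_rotvec(r); R1=Ro.from_euler('z',np.radians(jawdeg+90))*Ro.from_euler('x',np.pi)
    print("t",round(s['time'],2),"q6",round(s['q'][5],2),"shift cm",(R0.inv().apply(np.array(tcp)-p)*100).round(2),"turn",(R0.inv()*R1).as_rotvec().round(3),"F",s["wrist_force"].round(1),"w",round(s["width"],3))
E
python3 - <<'E'
from h import *
go((.583,-.269,.33),27.4)
E
```

```text
t 0.1 q6 -0.04 shift cm [ 49.19 -26.18   7.41] turn [-1.000e-03 -2.000e-03 -1.783e+00] F [ 1.2 -0.9 -0.4] w 1.003
```

```bash
python3 -m jog '[[[0.2,49.2,-26.2,7.4,0,0,-1.783],[0.2,49.2,-26.2,7.4,0,0,-1.783],[0.2,49.2,-26.2,7.4,0,0,-1.783],[0.2,49.2,-26.2,7.4,0,0,-1.783],[0.2,49.2,-26.2,7.4,0,0,-1.783],[0.2,49.2,-26.2,7.4,0,0,-1.783],[0.2,49.2,-26.2,7.4,0,0,-1.783],[0.2,49.2,-26.2,7.4,0,0,-1.783],[0.2,49.2,-26.2,7.4,0,0,-1.783],[0.2,49.2,-26.2,7.4,0,0,-1.783],[0.2,49.2,-26.2,7.4,0,0,-1.783],[0.2,49.2,-26.2,7.4,0,0,-1.783]]]' 40; python3 - <<'E'
from h import *
go((.583,-.269,.202),27.4)
for n in("scene","top"):
    cv2.imwrite(f"pics/{n}1.png",cv2.cvtColor(bot.read_camera(n),cv2.COLOR_RGB2BGR))
a=cv2.imread("pics/scene1.png");cv2.imwrite("pics/c1.png",cv2.resize(a[120:320,130:330],None,fx=3,fy=3))
E
```

```text
time: 1.6
tool_pos: [0.5828, -0.2696, 0.3304]
tcp_rot: [-1.635, -2.682, 0.0]
wrist_force: [0.1, -0.8, 0.1]
width: 0.8
t 1.6 q6 -0.95 shift cm [ 0.04  0.06 12.84] turn [-0.    -0.    -0.003] F [ 0.1 -0.8  0.1] w 0.8
```

View pics/c1.png

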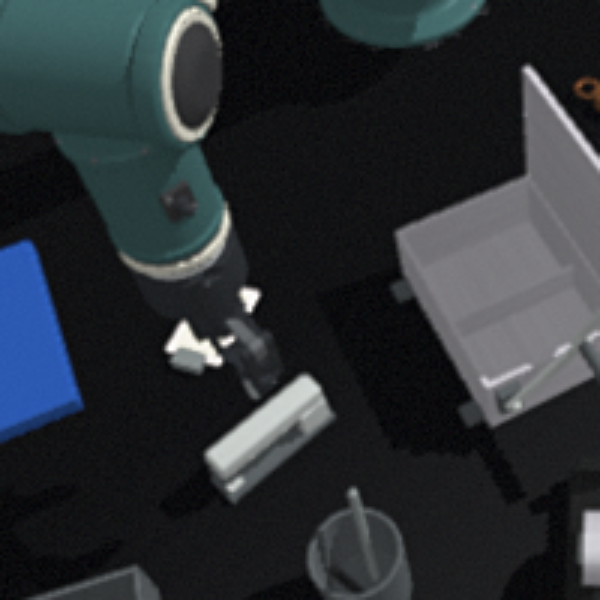

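The gripper is above the stapler and aligned with it in the crop, so I'll lower it.

```bash
python3 -m jog '[[[0.2,0,0.05,5,0,0,0],[0.2,0,0.05,9,0,0,0],[0.2,0,0.05,12.2,0,0,0],[0.2,0,0.05,12.2,0,0,0],[0.8,0,0.05,12.2,0,0,0],[0.8,0,0.05,12.2,0,0,0],[0.8,0,0.05,12.2,0,0,0],[0.8,0,0.05,12.2,0,0,0],[0.8,0,0.05,12.2,0,0,0],[0.8,0,0.05,12.2,0,0,0]]]' 50;  python3 - <<'E'
from h import *
for n in("scene","top"):
    cv2.imwrite(f"pics/{n}2.png",cv2.cvtColor(bot.read_camera(n),cv2.COLOR_RGB2BGR))
a=cv2.imread("pics/scene2.png");cv2.imwrite("pics/c2.png",cv2.resize(a[180:320,170:310],None,fx=4,fy=4))
E
```

```text
time: 2.95
tool_pos: [0.5845, -0.2697, 0.2111]
tcp_rot: [1.63, 2.681, -0.0]
wrist_force: [-1.4, -0.9, 6.5]
width: 0.294
```

View pics/c2.png

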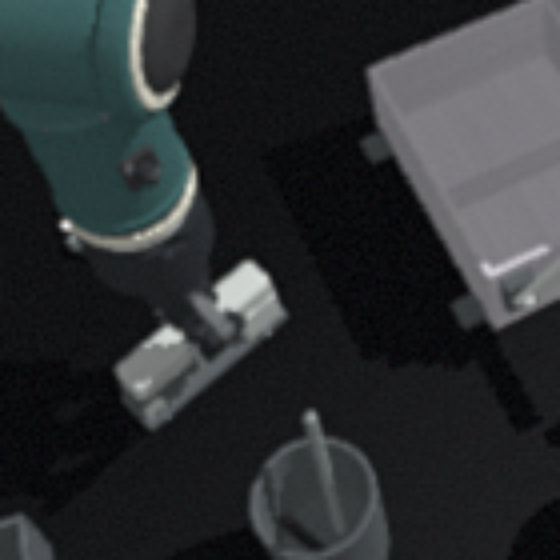

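```bash
python3 -m jog '[[[0.8,0,0,-4,0,0,0],[0.8,0,0,-10,0,0,0],[0.8,0,0,-13,0,0,0],[0.8,0,0,-13,0,0,0]]]'; python3 - <<'E'
from h import *
p=B(48,-4,0);print(p)
go((p[0],p[1],.34),9.86)
E
```

```text
time: 3.55
tool_pos: [0.5848, -0.2694, 0.3426]
tcp_rot: [1.628, 2.678, 0.001]
wrist_force: [1.0, -0.1, -2.3]
width: 0.293
[ 0.56282592 -0.01195083  0.        ]
t 3.55 q6 -0.95 shift cm [23.87  9.89  0.17] turn [0.006 0.005 0.306] F [ 1.  -0.1 -2.3] w 0.293
```

```bash
python3 -m jog '[[[0.8,6,2.5,0,0,0,0.1],[0.8,12,5,0,0,0,0.2],[0.8,18,7.5,0,0,0,0.306],[0.8,23.9,9.9,0.2,0,0,0.306],[0.8,23.9,9.9,0.2,0,0,0.306],[0.8,23.9,9.9,0.2,0,0,0.306]]]'; python3 - <<'E'
from h import *
p=B(48,-4,0)
go((p[0],p[1],.217),9.86)
for n in("scene","top"):
    cv2.imwrite(f"pics/{n}3.png",cv2.cvtColor(bot.read_camera(n),cv2.COLOR_RGB2BGR))
a=cv2.imread("pics/scene3.png");cv2.imwrite("pics/c3.png",cv2.resize(a[100:280,220:400],None,fx=3,fy=3))
E
```

```text
time: 4.3
tool_pos: [0.5609, -0.0107, 0.3346]
tcp_rot: [-2.019, -2.404, 0.004]
wrist_force: [-0.5, 0.1, -1.9]
width: 0.296
t 4.3 q6 -0.24 shift cm [-0.16  0.21 11.76] turn [-0.003 -0.     0.002] F [-0.5  0.1 -1.9] w 0.296
```

View pics/c3.png

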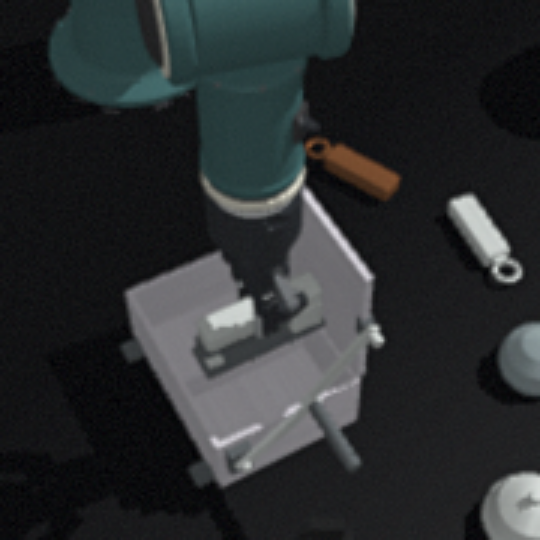

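View pics/top3.png

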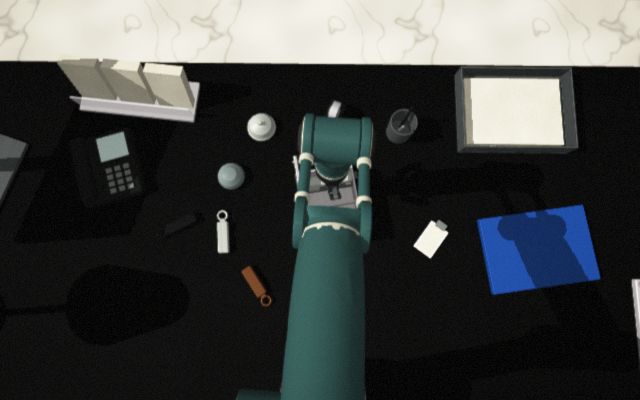

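```bash
python3 -m jog '[[[0.8,-0.1,0.1,3,0,0,0],[0.8,-0.1,0.1,6,0,0,0],[0.8,-0.1,0.1,8,0,0,0],[0.8,-0.1,0.1,8,0,0,0],[0.8,-0.1,0.1,8,0,0,0]]]'; python3 - <<'E'
from h import *
p=B(48,-4,0)
go((p[0],p[1],.217),9.86)
for n in("scene",):
    cv2.imwrite(f"pics/{n}4.png",cv2.cvtColor(bot.read_camera(n),cv2.COLOR_RGB2BGR))
a=cv2.imread("pics/scene4.png");cv2.imwrite("pics/c4.png",cv2.resize(a[150:290,230:370],None,fx=4,fy=4))
E
```

```text
time: 5.03
tool_pos: [0.5634, -0.0132, 0.2573]
tcp_rot: [2.024, 2.402, 0.001]
wrist_force: [0.3, 0.4, -1.4]
width: 0.295
t 5.03 q6 -0.24 shift cm [ 0.13 -0.04  4.03] turn [ 0.001  0.    -0.002] F [ 0.3  0.4 -1.4] w 0.295
```

View pics/c4.png

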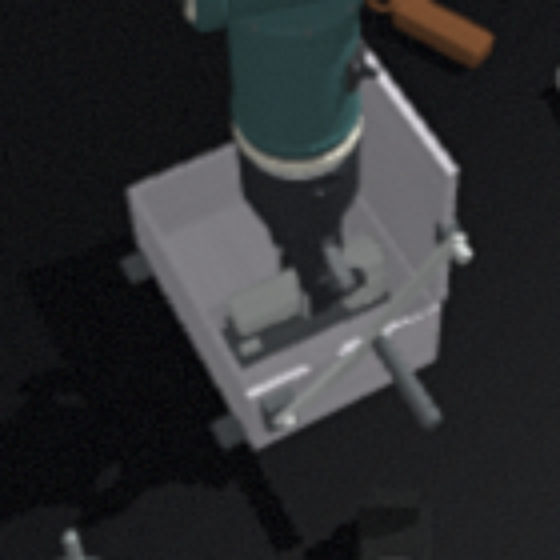

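```bash
python3 -m jog '[[[0.8,0.05,0,2,0,0,0],[0.8,0.05,0,3.3,0,0,0],[0.8,0.05,0,3.7,0,0,0],[0.8,0.05,0,3.9,0,0,0],[0.8,0.05,0,3.9,0,0,0],[0.8,0.05,0,3.9,0,0,0]]]'
```

```text
time: 5.82
tool_pos: [0.563, -0.0116, 0.2182]
tcp_rot: [2.022, 2.404, 0.001]
wrist_force: [-0.5, -0.2, -1.5]
width: 0.3
```

```bash
python3 -m jog '[[[0.8,0,0,0.15,0,0,0],[0.8,0,0,0.25,0,0,0],[0.8,0,0,0.25,0,0,0]]]'
```

```text
time: 6.2
tool_pos: [0.5629, -0.0115, 0.2161]
tcp_rot: [2.022, 2.404, 0.001]
wrist_force: [-2.0, 0.4, 6.4]
width: 0.295
```

Contact with the floor. I'll release only part-way and lift.

```bash
python3 -m jog '[[[0.5,0,0,0.2,0,0,0],[0.5,0,0,0.2,0,0,0],[0.5,0,0,0.2,0,0,0],[0.5,0,-0.0,-3,0,0,0],[0.5,0,0,-8,0,0,0],[0.5,0,0,-14,0,0,0],[0.5,0,0,-20,0,0,0],[0.3,0,0,-24,0,0,0],[0.3,0,0,-24,0,0,0]]]';  python3 - <<'E'
from h import *
go((.426,.2845,.45),-85.5)
for n in("scene",):
    cv2.imwrite(f"pics/{n}5.png",cv2.cvtColor(bot.read_camera(n),cv2.COLOR_RGB2BGR))
a=cv2.imread("pics/scene5.png");cv2.imwrite("pics/c5.png",cv2.resize(a[150:290,230:370],None,fx=4,fy=4))
E
```

```text
time: 7.32
tool_pos: [0.5637, -0.0117, 0.4605]
tcp_rot: [2.018, 2.398, 0.009]
wrist_force: [0.1, 0.1, 0.1]
width: 0.699
t 7.33 q6 -0.24 shift cm [31.54 -8.51  0.9 ] turn [ 0.009 -0.006  1.664] F [0.1 0.1 0.1] w 0.699
```

View pics/c5.png

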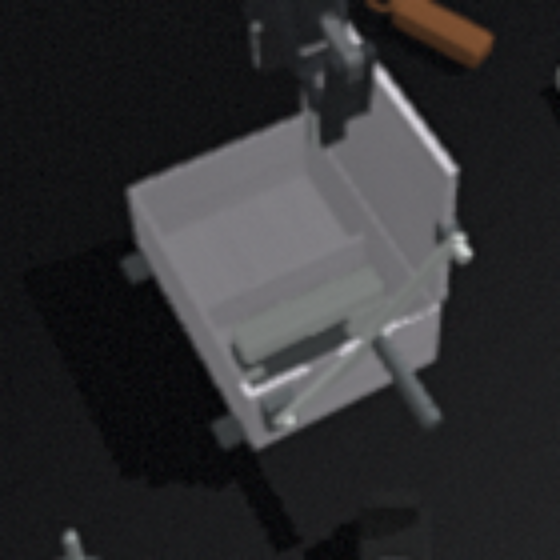

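The stapler is standing in the stay-end bay and the grip is clear. Next is the fob, approached over the lid.

```bash
python3 -m jog '[[[0.2,31.5,-8.5,0.9,0.009,-0.006,1.664],[0.2,31.5,-8.5,0.9,0.009,-0.006,1.664],[0.2,31.5,-8.5,0.9,0.009,-0.006,1.664],[0.2,31.5,-8.5,0.9,0.009,-0.006,1.664],[0.2,31.5,-8.5,0.9,0.009,-0.006,1.664],[0.2,31.5,-8.5,0.9,0.009,-0.006,1.664],[0.2,31.5,-8.5,5,0.009,-0.006,1.664],[0.2,31.5,-8.5,9,0.009,-0.006,1.664],[0.2,31.5,-8.5,13,0.009,-0.006,1.664],[0.2,31.5,-8.5,17,0.009,-0.006,1.664],[0.2,31.5,-8.5,17,0.009,-0.006,1.664],[0.2,31.5,-8.5,17,0.009,-0.006,1.664]]]';  python3 - <<'E'
from h import *
go((.426,.2845,.175),-85.5)
for n in("scene",):
    cv2.imwrite(f"pics/{n}6.png",cv2.cvtColor(bot.read_camera(n),cv2.COLOR_RGB2BGR))
a=cv2.imread("pics/scene6.png");cv2.imwrite("pics/c6.png",cv2.resize(a[90:230,310:450],None,fx=4,fy=4))
E
```

```text
time: 8.88
tool_pos: [0.4251, 0.2842, 0.2853]
tcp_rot: [-3.138, -0.125, 0.016]
wrist_force: [0.0, 0.0, 0.1]
width: 0.802
t 8.88 q6 2.03 shift cm [ 2.000e-01 -1.000e-02  1.103e+01] turn [-0.001  0.01   0.001] F [0.  0.  0.1] w 0.802
```

View pics/c6.png

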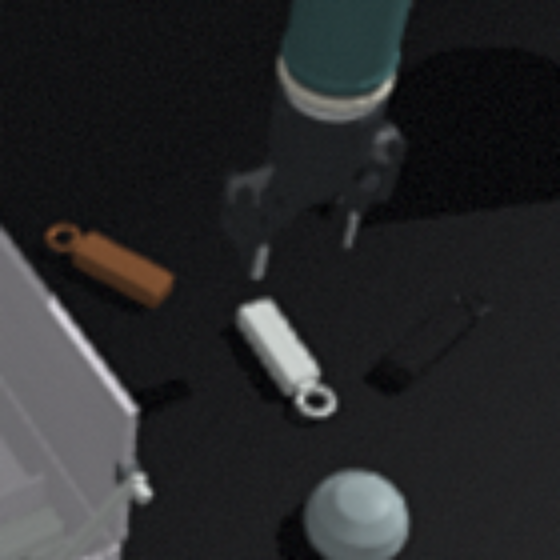

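```bash
python3 -m jog '[[[0.2,0.1,0,4,0,0.01,0],[0.2,0.1,0,8,0,0.01,0],[0.2,0.1,0,10.3,0,0.01,0],[0.2,0.1,0,11,0,0.01,0],[0.2,0.1,0,11,0,0.01,0],[0.8,0.1,0,11,0,0.01,0],[0.8,0.1,0,11,0,0.01,0],[0.8,0.1,0,11,0,0.01,0],[0.8,0.1,0,11,0,0.01,0],[0.8,0.1,0,11,0,0.01,0],[0.8,0.1,0,11,0,0.01,0]]]' 80;  python3 - <<'E'
from h import *
go((.426,.2845,.175),-85.5)
for n in("scene",):
    cv2.imwrite(f"pics/{n}7.png",cv2.cvtColor(bot.read_camera(n),cv2.COLOR_RGB2BGR))
a=cv2.imread("pics/scene7.png");cv2.imwrite("pics/c7.png",cv2.resize(a[130:210,340:420],None,fx=7,fy=7))
E
```

```text
time: 10.3
tool_pos: [0.4258, 0.2848, 0.1768]
tcp_rot: [-3.137, -0.124, -0.004]
wrist_force: [-0.9, -0.6, 6.0]
width: 0.331
t 10.3 q6 2.03 shift cm [0.02 0.03 0.18] turn [-0.003 -0.003  0.   ] F [-0.9 -0.6  6. ] w 0.331
```

View pics/c7.png

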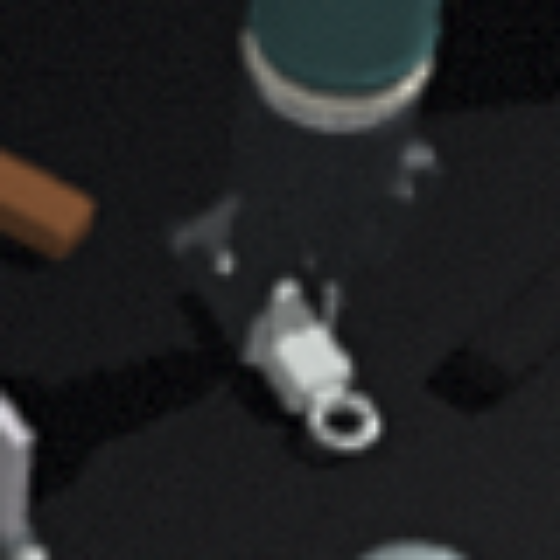

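```bash
python3 -m jog '[[[0.8,0,0,-3,0,0,0],[0.8,0,0,-8,0,0,0],[0.8,0,0,-14,0,0,0],[0.8,0,0,-20,0,0,0],[0.8,0,0,-26,0,0,0],[0.8,0,0,-30,0,0,0],[0.8,0,0,-30,0,0,0],[0.8,0,0,-30,0,0,0]]]'; python3 - <<'E'
from h import *
p=B(-49,-15,0);print(p)
go((p[0],p[1],.475),9.86)
a=bot.read_camera("scene")[...,::-1];cv2.imwrite("pics/c8.png",cv2.resize(a[0:200,250:450],None,fx=3,fy=3))
E
```

```text
time: 11.35
tool_pos: [0.4243, 0.2836, 0.4734]
tcp_rot: [-3.139, -0.124, 0.003]
wrist_force: [-0.0, -0.8, -2.5]
width: 0.332
[ 0.46914264 -0.03939974  0.        ]
t 11.35 q6 2.03 shift cm [ 1.93 32.55 -0.17] turn [-2.000e-03  1.000e-03 -1.664e+00] F [-0.  -0.8 -2.5] w 0.332
```

View pics/c8.png

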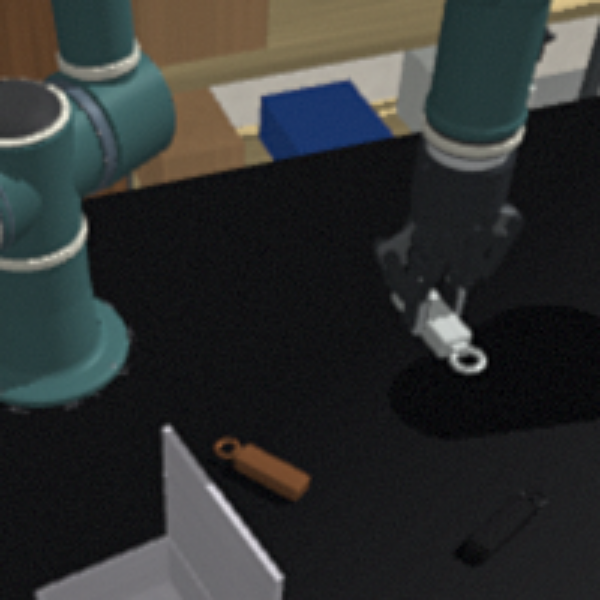

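```bash
python3 -m jog '[[[0.8,0.4,5,0,0,0,-0.17],[0.8,0.7,10,0,0,0,-0.34],[0.8,1,15,0,0,0,-0.51],[0.8,1.3,20,0,0,0,-0.68],[0.8,1.6,25,0,0,0,-0.85],[0.8,1.9,30,0,0,0,-1.02],[0.8,1.9,32.5,0,0,0,-1.19],[0.8,1.9,32.5,0,0,0,-1.36],[0.8,1.9,32.5,0,0,0,-1.53],[0.8,1.9,32.5,0,0,0,-1.664],[0.8,1.9,32.5,0,0,0,-1.664],[0.8,1.9,32.5,0,0,0,-1.664]]]'; python3 - <<'E'
from h import *
p=B(-49,-15,0)
go((p[0],p[1],.183),9.86)
E
```

```text
time: 12.9
tool_pos: [0.4691, -0.0385, 0.4731]
tcp_rot: [-2.023, -2.399, 0.0]
wrist_force: [0.0, 0.2, -2.6]
width: 0.331
t 12.9 q6 -0.31 shift cm [-0.15  0.05 29.01] turn [-0.002 -0.002 -0.002] F [ 0.   0.2 -2.6] w 0.331
```

```bash
python3 -m jog '[[[0.8,-0.1,0,5,0,0,0],[0.8,-0.1,0,10,0,0,0],[0.8,-0.1,0,15,0,0,0],[0.8,-0.1,0,19,0,0,0],[0.8,-0.1,0,20.5,0,0,0],[0.8,-0.1,0,20.5,0,0,0],[0.8,-0.1,0,20.5,0,0,0]]]'; python3 - <<'E'
from h import *
p=B(-49,-15,0)
go((p[0],p[1],.183),9.86)
a=bot.read_camera("scene")[...,::-1];cv2.imwrite("pics/c9.png",cv2.resize(a[130:270,230:370],None,fx=4,fy=4))
E
```

```text
time: 13.78
tool_pos: [0.4708, -0.0394, 0.2717]
tcp_rot: [2.021, 2.402, 0.005]
wrist_force: [0.2, -0.1, -2.0]
width: 0.329
t 13.78 q6 -0.31 shift cm [ 0.03 -0.2   8.86] turn [ 0.004 -0.    -0.   ] F [ 0.2 -0.1 -2. ] w 0.329
```

View pics/c9.png

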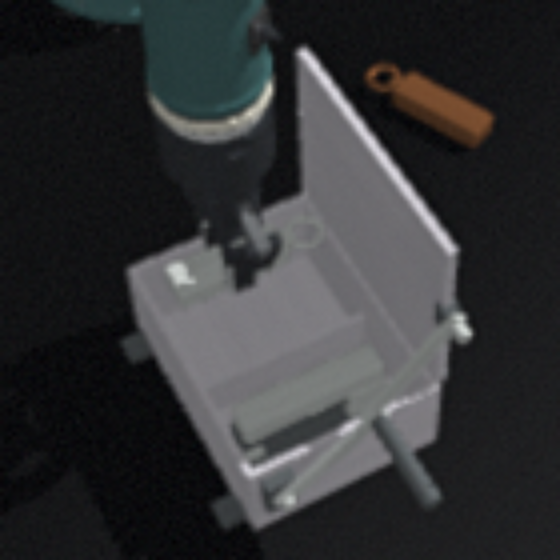

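```bash
python3 -m jog '[[[0.8,0,-0.2,3,0,0,0],[0.8,0,-0.2,6,0,0,0],[0.8,0,-0.2,8,0,0,0],[0.8,0,-0.2,8.6,0,0,0],[0.8,0,-0.2,8.9,0,0,0],[0.8,0,-0.2,8.9,0,0,0]]]'
```

```text
time: 14.58
tool_pos: [0.4732, -0.0399, 0.185]
tcp_rot: [2.016, 2.394, 0.016]
wrist_force: [8.5, 1.7, -1.6]
width: 0.329
```

The +x push of 8.5 N suggests the knuckle is rubbing the -x wall's rim. I'll back up and shift 9 mm toward the divider.

```bash
python3 -m jog '[[[0.8,0,0,-2,0,0,0],[0.8,0,0.9,-2,0,0,0],[0.8,0,0.9,-2,0,0,0]]]'; python3 -m jog '[[[0.8,0,0,1,0,0,0],[0.8,0,0,1.8,0,0,0],[0.8,0,0,2,0,0,0],[0.8,0,0,2,0,0,0]]]';  python3 - <<'E'
from h import *
p=B(-40,-15,0)
go((p[0],p[1],.183),9.86)
a=bot.read_camera("scene")[...,::-1];cv2.imwrite("pics/c10.png",cv2.resize(a[130:270,230:370],None,fx=4,fy=4))
E
```

```text
time: 14.95
tool_pos: [0.478, -0.038, 0.2017]
tcp_rot: [2.021, 2.403, 0.005]
wrist_force: [-0.0, -0.4, -3.0]
width: 0.331
time: 15.45
tool_pos: [0.4761, -0.0379, 0.1818]
tcp_rot: [-2.02, -2.401, 0.001]
wrist_force: [-8.0, 1.4, 20.4]
width: 0.33
t 15.45 q6 -0.31 shift cm [-0.03  0.18 -0.12] turn [-0.003 -0.002 -0.   ] F [-8.   1.4 20.4] w 0.33
```

View pics/c10.png

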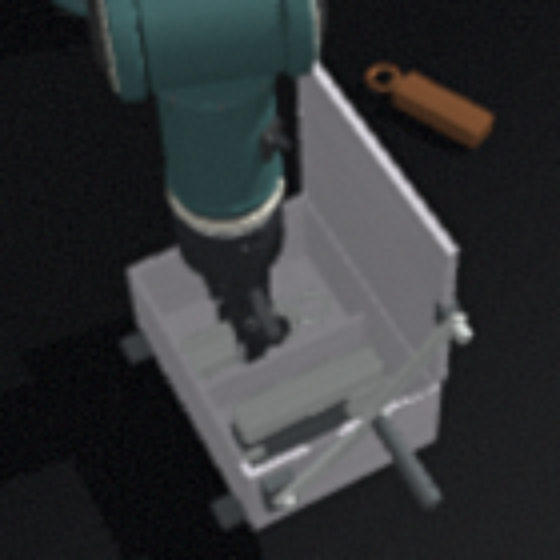

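```bash
python3 -m jog '[[[0.8,0,0,-0.1,0,0,0],[0.58,0,0,-0.1,0,0,0],[0.58,0,0,-0.1,0,0,0],[0.58,0,0,-0.1,0,0,0],[0.58,0,0,-1,0,0,0],[0.58,0,0,-2.5,0,0,0],[0.58,0,0,-7,0,0,0],[0.5,0,0,-13,0,0,0],[0.3,0,0,-18,0,0,0],[0.3,0,0,-24,0,0,0],[0.3,0,0,-26,0,0,0],[0.3,0,0,-26,0,0,0]]]';  python3 - <<'E'
from h import *
p=B(168,16,0);print(p)
go((p[0],p[1],.36),-80.14)
a=bot.read_camera("scene")[...,::-1];cv2.imwrite("pics/c11.png",cv2.resize(a[130:270,230:370],None,fx=4,fy=4))
E
```

```text
time: 17.0
tool_pos: [0.4763, -0.0384, 0.4432]
tcp_rot: [2.021, 2.402, 0.005]
wrist_force: [-0.5, 0.0, -0.1]
width: 0.699
[0.67762816 0.02830392 0.        ]
t 17.0 q6 -0.31 shift cm [ 3.13 20.94  8.42] turn [ 0.003 -0.003  1.571] F [-0.5  0.  -0.1] w 0.699
```

View pics/c11.png

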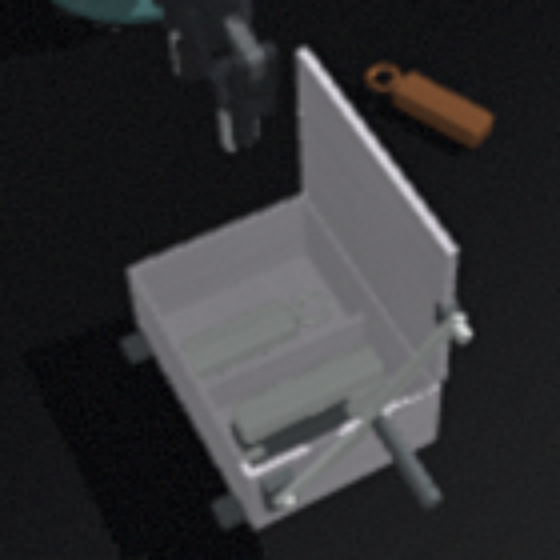

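Both items lie in their bays, with the lid and stay untouched. Next I'll move above the knee bar.

```bash
python3 -m jog '[[[0.4,0.5,4,0,0,0,0.175],[0.4,1,8,0,0,0,0.35],[0.4,1.5,12,0,0,0,0.525],[0.4,2,16,0,0,0,0.7],[0.4,3.1,20.9,0,0,0,0.875],[0.4,3.1,20.9,0,0,0,1.05],[0.4,3.1,20.9,0,0,0,1.225],[0.4,3.1,20.9,2,0,0,1.4],[0.4,3.1,20.9,5,0,0,1.571],[0.4,3.1,20.9,8.4,0,0,1.571],[0.4,3.1,20.9,8.4,0,0,1.571],[0.4,3.1,20.9,8.4,0,0,1.571]]]';  python3 - <<'E'
from h import *
p=B(168,16,0)
go((p[0],p[1],.255),-80.14)
for n in("scene","top"):
    cv2.imwrite(f"pics/{n}12.png",cv2.cvtColor(bot.read_camera(n),cv2.COLOR_RGB2BGR))
a=cv2.imread("pics/scene12.png");cv2.imwrite("pics/c12.png",cv2.resize(a[130:290,260:420],None,fx=4,fy=4,interpolation=cv2.INTER_CUBIC)[:600])
E
```

```text
time: 18.55
tool_pos: [0.6769, 0.0281, 0.3564]
tcp_rot: [-3.128, -0.27, 0.002]
wrist_force: [0.1, -0.2, 0.2]
width: 0.6
t 18.55 q6 1.4 shift cm [8.000e-02 1.000e-02 1.014e+01] turn [-0.002  0.001 -0.   ] F [ 0.1 -0.2  0.2] w 0.6
```

View pics/c12.png

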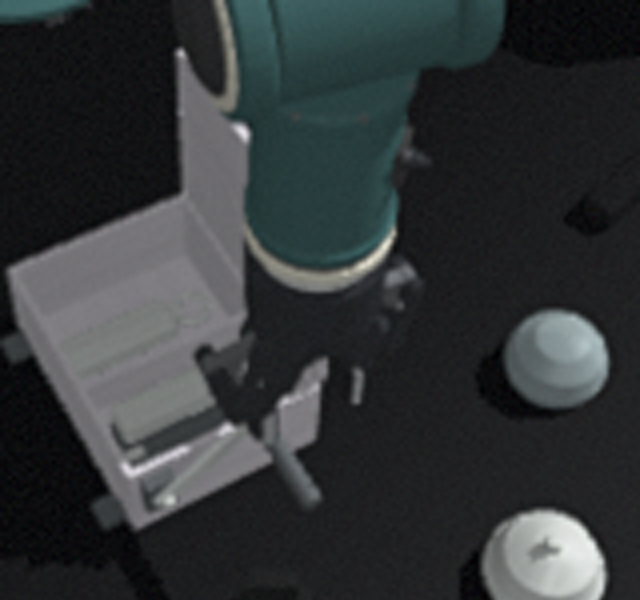

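```bash
python3 -m jog '[[[0.4,0.1,0,4,0,0,0],[0.4,0.1,0,7,0,0,0],[0.4,0.1,0,9,0,0,0],[0.4,0.1,0,10.2,0,0,0],[0.4,0.1,0,10.2,0,0,0],[0.4,0.1,0,10.2,0,0,0]]]' 60;  python3 - <<'E'
from h import *
p=B(168,16,0)
go((p[0],p[1],.255),-80.14)
for n in("scene",):
    cv2.imwrite(f"pics/{n}13.png",cv2.cvtColor(bot.read_camera(n),cv2.COLOR_RGB2BGR))
a=cv2.imread("pics/scene13.png");cv2.imwrite("pics/c13.png",cv2.resize(a[150:290,260:400],None,fx=4,fy=4,interpolation=cv2.INTER_CUBIC)[:600])
E
```

```text
time: 19.4
tool_pos: [0.6788, 0.0284, 0.2564]
tcp_rot: [-3.129, -0.269, -0.004]
wrist_force: [0.1, 0.4, 0.7]
width: 0.601
t 19.4 q6 1.4 shift cm [-0.12 -0.01  0.13] turn [-0.001 -0.003 -0.   ] F [0.1 0.4 0.7] w 0.601
```

View pics/c13.png

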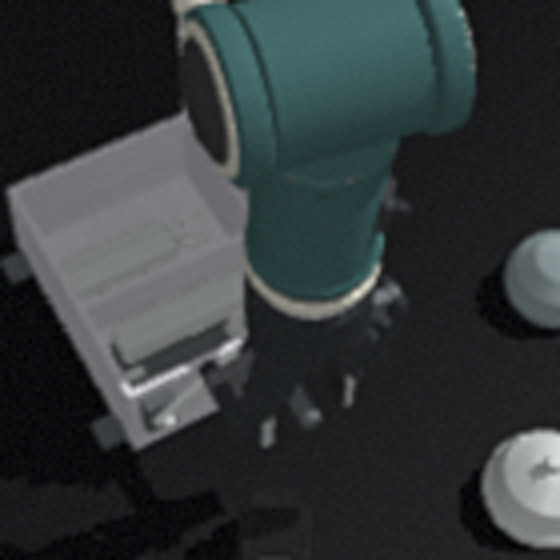

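The bar end (305,405 in the crop) sits between the two tips (268 and 348), so I'll close the fingers.

```bash
python3 -m jog '[[[0.9,0,0,0.15,0,0,0],[0.95,0,0,0.15,0,0,0],[0.95,0,0,0.15,0,0,0],[0.95,0,0,0.15,0,0,0],[0.95,0,0,0.15,0,0,0],[0.95,0,0,0.15,0,0,0]]]' 60;  python3 - <<'E'
from h import *
go((0,0,0),0)
s=bot.read_state();p=s['tool_pos']-[0,0,.155]
q=(np.array(p)-BOX[:3]);c,d=np.cos(BOX[3]),np.sin(BOX[3]);print("box frame grasp",(c*q[0]+d*q[1]),(-d*q[0]+c*q[1]),q[2])
# circle steps, tool axes (y tool = box -y)
for deg in (5,10,15,20,25,30):
    f0=np.radians(35.15);f=f0+np.radians(deg);print(deg,"tool y",round(-8.7*(np.cos(f)-np.cos(f0)),2),"tool z",round(-8.7*(np.sin(f)-np.sin(f0)),2))
E
```

```text
time: 20.2
tool_pos: [0.6783, 0.0283, 0.2539]
tcp_rot: [-3.129, -0.269, -0.002]
wrist_force: [-0.0, -1.6, 4.2]
width: 0.142
t 20.2 q6 1.4 shift cm [-67.34  -8.79  25.32] turn [ 0.    -0.002 -1.399] F [-0.  -1.6  4.2] w 0.142
box frame grasp 0.16863670183640425 0.015845629411538633 0.09887796746252145
5 tool y 0.46 tool z -0.6
10 tool y 0.98 tool z -1.16
15 tool y 1.54 tool z -1.67
20 tool y 2.14 tool z -2.13
25 tool y 2.78 tool z -2.54
30 tool y 3.46 tool z -2.89
```

```bash
python3 -m jog '[[[0.95,0,0.23,-0.3,0,0,0],[0.95,0,0.46,-0.6,0,0,0],[0.95,0,0.71,-0.88,0,0,0],[0.95,0,0.98,-1.16,0,0,0],[0.95,0,0.98,-1.16,0,0,0]]]'
```

```text
time: 20.82
tool_pos: [0.6798, 0.0196, 0.2648]
tcp_rot: [-3.126, -0.268, -0.001]
wrist_force: [2.5, 6.2, -2.8]
width: 0.143
```

```bash
python3 -m jog '[[[0.95,0,0.28,-0.25,0,0,0],[0.95,0,0.56,-0.51,0,0,0],[0.95,0,0.86,-0.74,0,0,0],[0.95,0,1.16,-0.97,0,0,0],[0.95,0,1.48,-1.18,0,0,0],[0.95,0,1.8,-1.38,0,0,0],[0.95,0,2.14,-1.56,0,0,0],[0.95,0,2.48,-1.73,0,0,0],[0.95,0,2.48,-1.73,0,0,0],[0.95,0,2.48,-1.73,0,0,0]]]';  python3 - <<'E'
from h import *
for n in("scene","top"):
    cv2.imwrite(f"pics/{n}14.png",cv2.cvtColor(bot.read_camera(n),cv2.COLOR_RGB2BGR))
a=cv2.imread("pics/scene14.png");cv2.imwrite("pics/c14.png",cv2.resize(a[130:270,260:400],None,fx=4,fy=4,interpolation=cv2.INTER_CUBIC)[:600])
E
```

```text
time: 22.08
tool_pos: [0.6838, -0.0031, 0.2835]
tcp_rot: [-3.123, -0.268, -0.001]
wrist_force: [-1.7, 11.4, 4.4]
width: 0.14
```

View pics/c14.png

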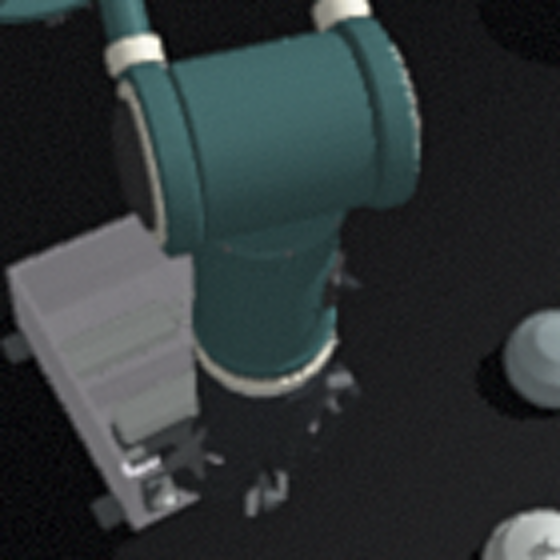

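By geometry the knee should now be at about 0.85 rad. I'll release it and lift off.

```bash
python3 -m jog '[[[0.5,0,0,0,0,0,0],[0.5,0,0,0,0,0,0],[0.5,0,0,0,0,0,0],[0.5,0,0,0,0,0,0],[0.5,0,0,-3,0,0,0],[0.5,0,0,-7,0,0,0],[0.5,0,0,-12,0,0,0],[0.5,0,0,-18,0,0,0],[1,0,0,-22,0,0,0],[1,0,0,-22,0,0,0]]]';  python3 - <<'E'
from h import *
for n in("scene","top"):
    cv2.imwrite(f"pics/{n}15.png",cv2.cvtColor(bot.read_camera(n),cv2.COLOR_RGB2BGR))
a=cv2.imread("pics/scene15.png");cv2.imwrite("pics/c15.png",cv2.resize(a[130:270,250:390],None,fx=4,fy=4,interpolation=cv2.INTER_CUBIC)[:600])
go((0,0,0),0)
E
```

```text
time: 23.42
tool_pos: [0.6845, -0.0063, 0.5084]
tcp_rot: [3.13, 0.269, 0.016]
wrist_force: [0.9, 0.7, -0.6]
width: 0.079
t 23.52 q6 1.35 shift cm [-67.33 -12.22  50.18] turn [-0.    -0.002 -1.399] F [-0.5 -0.4 -0.4] w -0.001
```

View pics/c15.png

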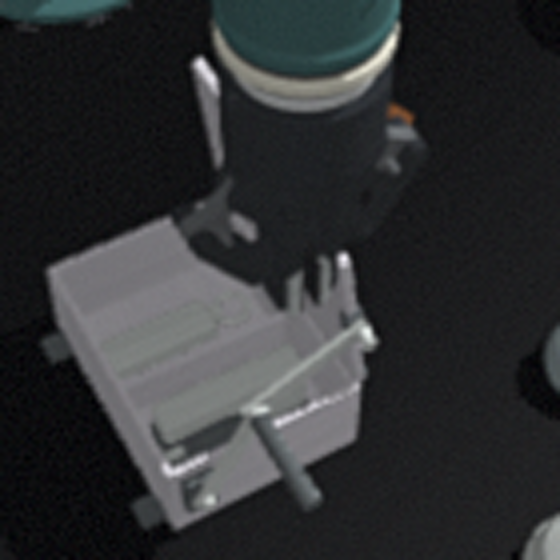

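View pics/top15.png

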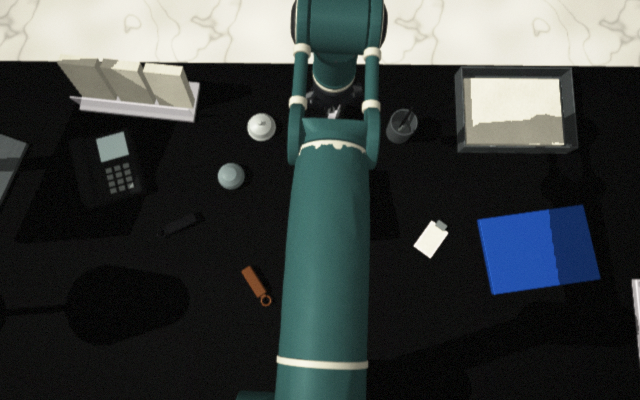

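The picture shows the knee folded upward (bar joint at 255,408) and the lid tilted slightly. Next I'll go behind the lid with the fingers shut.

```bash
python3 - <<'E'
from h import *
p=B(-20,105,0);print(p)
go((p[0],p[1],.508),-80.14); go((p[0],p[1],.38),-80.14)
E
```

```text
[0.47716403 0.08379383 0.        ]
t 23.52 q6 1.35 shift cm [-18.83 -12.4   -0.56] turn [-0.001 -0.001 -0.001] F [-0.5 -0.4 -0.4] w -0.001
t 23.52 q6 1.35 shift cm [-18.84 -12.38  12.24] turn [-0.001 -0.001 -0.001] F [-0.5 -0.4 -0.4] w -0.001
```

```bash
python3 -m jog '[[[1,-5,-3.3,-0.6,0,0,0],[1,-10,-6.6,-0.6,0,0,0],[1,-15,-9.9,-0.6,0,0,0],[1,-18.8,-12.4,-0.6,0,0,0],[1,-18.8,-12.4,-0.6,0,0,0],[1,-18.8,-12.4,4,0,0,0],[1,-18.8,-12.4,8,0,0,0],[1,-18.8,-12.4,12.2,0,0,0],[1,-18.8,-12.4,12.2,0,0,0],[1,-18.8,-12.4,12.2,0,0,0]]]';  python3 - <<'E'
from h import *
a=bot.read_camera("scene")[...,::-1];cv2.imwrite("pics/c16.png",cv2.resize(a[80:270,230:420],None,fx=3,fy=3,interpolation=cv2.INTER_CUBIC)[:600])
s=bot.read_state()
print(s['tool_pos'],s['wrist_force'])
for th in np.arange(.1,1.6,.1).tolist()+[1.571]:
    r=130;y=75-r*np.sin(th)+4*np.cos(th)+15;z=79+r*np.cos(th)+4*np.sin(th)
    p=B(-20,y,z+173);sh=Ro.from_rotvec(s['tcp_rot']).inv().apply(p-s['tool_pos'])*100;print(round(th,2),round(y),round(z),sh.round(2))
E
```

```text
time: 24.78
tool_pos: [0.4783, 0.084, 0.3808]
tcp_rot: [-3.129, -0.269, -0.001]
wrist_force: [-0.3, 0.4, 0.7]
width: 0.004
[0.47864795 0.08409097 0.38184478] [-0.29791198 -0.22212293  0.49722854]
0.1 81 209 [-0.15  2.4   0.01]
0.2 68 207 [-0.15  3.69  0.16]
0.3 55 204 [-0.15  4.96  0.44]
0.4 43 200 [-0.15  6.2   0.85]
0.5 31 195 [-0.15  7.39  1.38]
0.6 20 189 [-0.15  8.52  2.02]
0.7 9 181 [-0.15  9.58  2.77]
0.8 0 172 [-0.15 10.56  3.63]
0.9 -9 163 [-0.16 11.44  4.58]
1.0 -17 153 [-0.16 12.23  5.61]
1.1 -24 142 [-0.16 12.92  6.72]
1.2 -30 130 [-0.17 13.48  7.88]
1.3 -34 118 [-0.17 13.93  9.1 ]
1.4 -37 105 [-0.17 14.26 10.36]
1.5 -39 92 [-0.18 14.46 11.65]
1.57 -40 83 [-0.18 14.52 12.57]
```

View pics/c16.png

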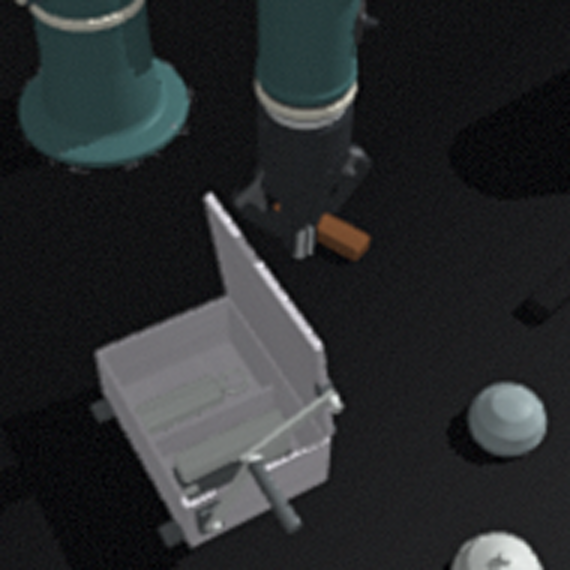

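```bash
python3 -m jog '[[[1,-0.1,1.2,0.2,0,0,0],[1,-0.1,2.4,0.2,0,0,0],[1,-0.1,3.7,0.3,0,0,0],[1,-0.1,4.95,0.6,0,0,0],[1,-0.1,6.2,1.0,0,0,0],[1,-0.1,7.4,1.5,0,0,0]]]';  python3 - <<'E'
from h import *
a=bot.read_camera("scene")[...,::-1];cv2.imwrite("pics/c17.png",cv2.resize(a[80:270,230:420],None,fx=3,fy=3,interpolation=cv2.INTER_CUBIC)[:600])
E
```

```text
time: 25.58
tool_pos: [0.4896, 0.0102, 0.3653]
tcp_rot: [-3.129, -0.269, -0.003]
wrist_force: [0.7, 2.1, 3.4]
width: 0.002
```

View pics/c17.png

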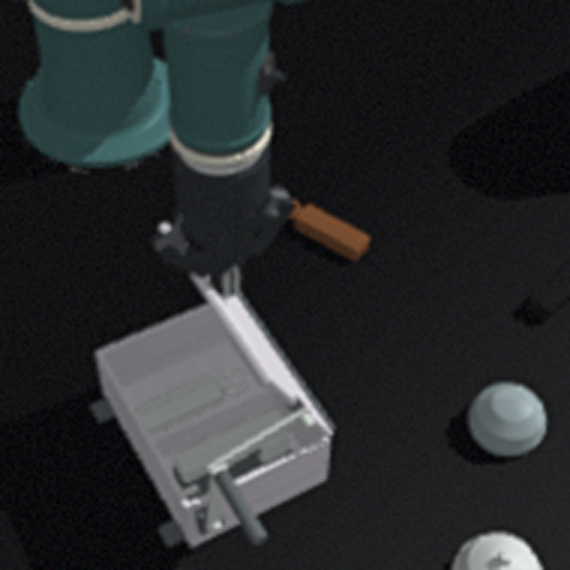

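The lid is following at about 4 N, so I'll continue along the arc.

```bash
python3 -m jog '[[[1,0,1.13,0.65,0,0,0],[1,0,2.2,1.4,0,0,0],[1,0,3.17,2.25,0,0,0],[1,0,4.05,3.2,0,0,0],[1,0,4.84,4.23,0,0,0],[1,0,5.52,5.34,0,0,0],[1,0,6.08,6.5,0,0,0]]]';  python3 - <<'E'
from h import *
a=bot.read_camera("scene")[...,::-1];cv2.imwrite("pics/c18.png",cv2.resize(a[80:270,230:420],None,fx=3,fy=3,interpolation=cv2.INTER_CUBIC)[:600])
E
```

```text
time: 26.5
tool_pos: [0.4997, -0.0492, 0.2992]
tcp_rot: [-3.129, -0.269, -0.001]
wrist_force: [0.6, -0.1, 2.1]
width: -0.0
```

View pics/c18.png

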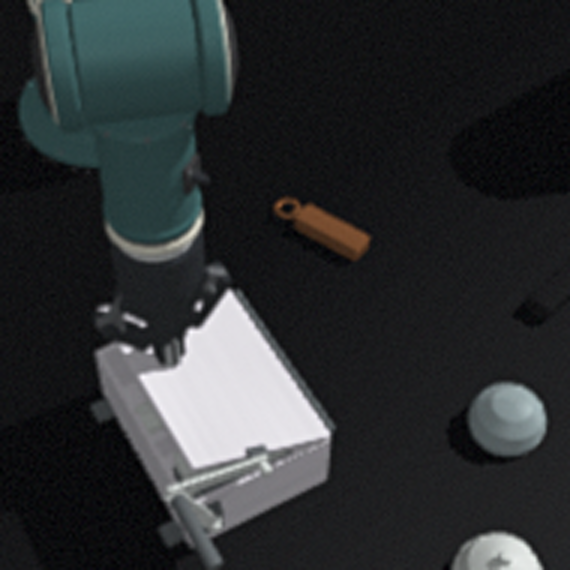

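```bash
python3 -m jog '[[[1,0,0.45,1.2,0,0,0],[1,0,0.75,2.4,0,0,0],[1,0,0.95,3.4,0,0,0],[1,0,1.0,4.2,0,0,0],[1,0,1.0,4.6,0,0,0],[1,0,1.0,4.7,0,0,0]]]';  python3 - <<'E'
from h import *
a=bot.read_camera("scene")[...,::-1];cv2.imwrite("pics/c19.png",cv2.resize(a[120:280,230:390],None,fx=3.5,fy=3.5,interpolation=cv2.INTER_CUBIC)[:600])
E
```

```text
time: 27.3
tool_pos: [0.5015, -0.0585, 0.2562]
tcp_rot: [-3.128, -0.27, 0.002]
wrist_force: [-13.3, 1.5, 30.1]
width: -0.0
```

View pics/c19.png

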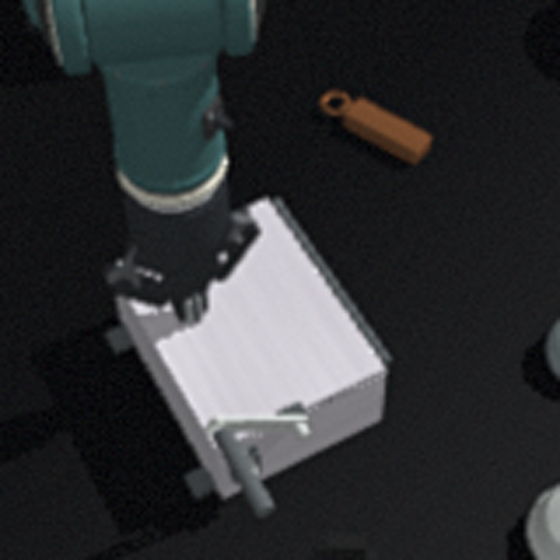

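Tip z is 0.083 m with a firm 30 N reaction, which matches the lid being shut. I'll back off and check.

```bash
python3 -m jog '[[[1,0,0,0.05,0,0,0],[1,0,0,-1,0,0,0],[1,0,0,-4,0,0,0],[1,0,0,-9,0,0,0],[1,0,0,-15,0,0,0],[1,-3,8,-20,0,0,0],[1,-5,14,-20,0,0,0],[1,-6,18,-20,0,0,0],[1,-6,20,-20,0,0,0],[1,-6,20,-20,0,0,0],[1,-6,20,-20,0,0,0]]]';  python3 - <<'E'
from h import *
a=bot.read_camera("scene")[...,::-1];a=np.ascontiguousarray(a);cv2.imwrite("pics/scene20.png",a)
t=np.ascontiguousarray(bot.read_camera("top")[...,::-1]);cv2.imwrite("pics/top20.png",t)
big=cv2.resize(a,None,fx=4,fy=4,interpolation=cv2.INTER_CUBIC)
for th,c in((1.571,(0,255,0)),(1.45,(0,0,255))):
    # outer (top) face of lid
    P=[]
    for x,r in((-100,152),(100,152),(100,0),(-100,0)):
        P.append(B(x,75-r*np.sin(th)+4*np.cos(th),79+r*np.cos(th)+4*np.sin(th)))
    uv=(proj("scene",P)+.5)*4-.5
    cv2.polylines(big,[uv.round().astype(np.int32)],True,c,1)
cv2.imwrite("pics/c20.png",big[560:1120,960:1600])
E
```

```text
time: 28.72
tool_pos: [0.4763, -0.2657, 0.4522]
tcp_rot: [-3.128, -0.269, 0.0]
wrist_force: [-0.2, 0.4, -0.6]
width: 0.002
```

View pics/c20.png

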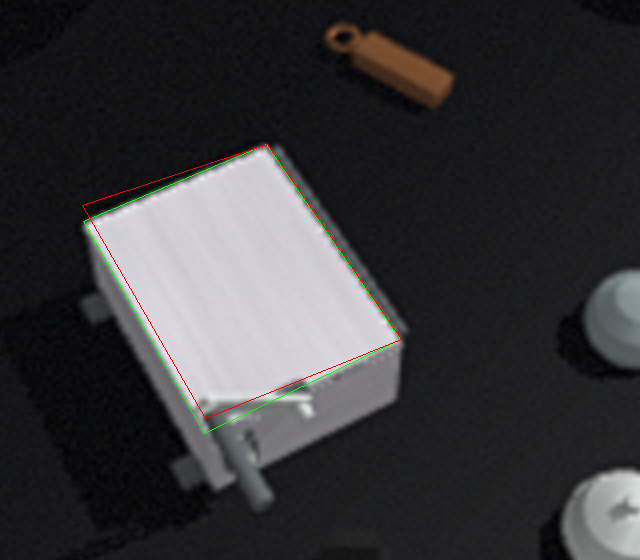

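View pics/top20.png

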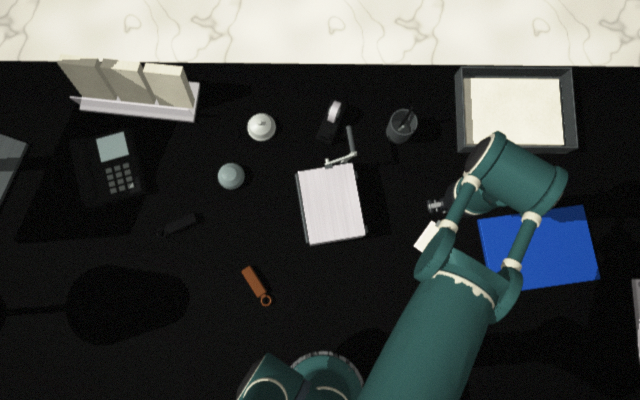

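The lid outline lies on the green shut model (edge corner at 88,225), not the red 0.12 rad open one. The bystanders are unmoved, and the arm is clear and still.

```bash
python3 -c "
from workcell import bot
s=bot.read_state();print(s['time'],abs(s['joint_vel']).max(),s['wrist_force']);print(bot.finish_job())"
```

```text
28.825 0.008329783364345361 [1.49131871 0.05838475 0.35217168]
the job is handed in; nothing more can be done
None
```

The job is done and handed in at 28.8 s of robot time; no verdict was reported. The stapler stands in the stay-end bay and the fob lies flat in the other bay. I then lifted the knee about 37 mm along its circle to unlock it and pushed the lid shut slowly along its arc.

**Last checks:**
- **Lid:** its outline in the scene picture matched the fully shut model, not one drawn 0.12 rad open. At full closure the fingertip was at 83 mm height with a reaction of about 30 N.
- **Bystanders:** by eye in the final pictures, the paperweight, pen cup, tape dispenser and bell look unmoved. The arm partly hid the badge clip, but what shows is in its old place.
- **Arm:** clear of everything and still, with near-zero wrist force.

**What went wrong or stayed unchecked:**
- **Fob placement:** on the first lowering, something, probably a gripper knuckle, rubbed the box wall with about 8.5 N. I backed up, shifted 9 mm toward the divider and set it down again, which took about 20 N of floor contact.
- **Knee angle:** I worked it out from the geometry as about 0.85 rad and saw it folded upward, but did not measure it.
- **Stapler and fob:** I could not see them once the lid was shut. They were last visible, in place, while the lid was still partly open.

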